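# Pry open the stiff-lidded stamp case with a palette knife

## Task

The stamp case's lid is stiff and has nothing to hold. Take the palette knife, slide its blade into the notch under the lid's front edge, lever the lid up over the brass notch edge, then push the lid on with the blade until it stands open by itself at about upright. Keep the gripper off the lid, do not shove the case along the table or disturb the other things, and finally lay the knife down on the table.

Things in the scene. Friction and masses are not known exactly. Their poses are not given: they have to be found in the camera images.
- case: wooden stamp case, 110 mm deep (x) x 140 mm wide (y), rim 85 mm high, walls 5 mm, with an 8 mm lid on top; loose, about 2.3 kg, slides if pushed with over about 10 N. Origin at the centre of its underside, x towards the back (hinge side), z up; its front, with the notch, looks roughly at the robot. Rubber stamps up to 60 mm high stand inside.
- case_notch (a point): middle of the mouth of the pry notch, on the front face (case x = -55 mm), 81.5 mm above the table. The notch is a gap 34 mm wide, 7 mm high, through the 5 mm front wall, between the brass edge below (at 78 mm) and the underside of the closed lid (at 85 mm); behind it is the hollow of the case. The lid overhangs the front face by 2 mm.
- notch_plate: the part of the front wall below the notch, with a brass top edge: the fulcrum for the blade. Origin and axes as the case's.
- case_hinge (a point): middle of the lid's hinge line, on the back of the case, 85 mm above its underside; the line runs along the case's y.
- lid (a joint): angle of the lid, rad: 0 closed, grows as its front edge rises and swings to the back, 1.57 upright, stop at 1.75. The hinge is stiff (about 0.14 N m of friction): the lid stays where it is left. To move it takes about 2 to 3 N at its front edge.
- lid_panel: the lid, a wooden panel 112 x 144 x 8 mm, about 0.1 kg, without a handle. Origin on the hinge line, z out of its upper face, x towards the hinge side; its underside is at z = 0 and its front edge at x = -112 mm.
- knife: palette knife, 200 mm, 120 g, lying on its handle, blade level. Origin at the centre of the handle's underside; x towards the blade's tip, y across, z up. Handle 95 long, 16 wide (y), 20 mm high (z), x -47.5 to 47.5; rigid steel blade 105 long, 22 wide, 3 mm thick, at mid height of the handle (10 mm above its underside), round tip.
- knife_tip (a point): tip of the blade, 152.5 mm from the knife's origin along x, at the blade's middle height.
- knife_grip (a point): place to grip the handle: 25 mm from its centre towards the blade, at mid height (10 mm); the tip is 127.5 mm ahead of it.
- stamp_l: brown wooden block stamp, 36 x 54 x 30 mm, left of the case; origin under its centre. Not to be disturbed.
- stamp_r: pale wooden block stamp, 36 x 36 x 48 mm, left of the case; origin under its centre. Not to be disturbed.
- tape: roll of paper tape, 104 mm wide, 25 mm high, lying in the tray on the right; origin under its centre. Not to be disturbed.

How it is judged (in metres and radians):
On the way, in this order (a step that is already met when the one before it is completed fails the run):
1. the lid is levered up: it is raised by more than 0.06 rad while the knife presses on its underside and bears on the brass notch plate (value of joint lid above 0.06 rad and contact force between knife and lid_panel above 0.3 N and contact force between knife and notch_plate above 0.5 N), for 0.1 s.
2. the lid has been swung open past 1.2 rad (value of joint lid above 1.2 rad), for 0.2 s.
At the end, for the whole second after the job is handed in: the lid stands open by itself at more than 1.2 rad, the case is upright within 30 mm of where it stood, and the knife lies still on the table top (underside of its handle below 18 mm, tip below 30 mm), clear of the case (value of joint lid above 1.2 rad and velocity of joint lid below 0.05 rad/s and height (world z) of knife between -0.01 and 0.018 m and height (world z) of knife_tip between -0.01 and 0.03 m and linear speed of knife below 0.02 m/s and contact force between knife and case below 0.05 N and distance of case from where it was at the start of the episode below 0.03 m and angle between case's own z axis and vertical below 0.05 rad); the robot touches nothing.
It fails at once if the gripper or arm touches the lid (over 1 N) (contact force between any of the fingers, the arm and lid_panel above 1 N).
It fails at once if the case is shoved more than 30 mm or tipped by more than 0.2 rad (distance of case from where it was at the start of the episode above 0.03 m or angle between case's own z axis and vertical above 0.2 rad).
It fails at once if the knife is dropped from more than about 50 mm (height (world z) of knife above 0.04 m and linear speed of knife above 0.5 m/s and contact force between the fingers and knife below 0.05 N).
It fails at once if a bystander (block stamps, tape roll) is moved more than 20 mm (distance of any of stamp_l, stamp_r, tape from where it was at the start of the episode above 0.02 m).
It also fails if it takes over 59 s, if anything falls off the work surface, if the arm or the gripper's body presses on something with over 40 N, if the wrist force passes 120 N, or if a joint passes its speed limit or range.

## Robot

A 6-joint arm with a two-finger parallel gripper is mounted at the origin on a cart in front of the work surface, level with it; the furniture and walls round the work are solid. World frame = base frame: x ahead of the robot, y to its left, z up, the work surface at z = 0. Lengths are in mm, angles in rad, forces in N, time in s.
With the tool pointing down it reaches from about 275 to 1000 mm from the base axis. Payload 8.4 kg.
Tool frame: the origin (TCP) lies between the finger pads; the fingertips stand 22 mm ahead of it and the grasp point (between the pads) lies 3 mm ahead of it (r.nose_length is the z of the fingertips in the tool frame, in mm); z points along the fingers, y is the line along which they close (so a half turn about z gives the same grasp; the last joint's range is limited). The gripper opens to 85 mm and grips with 20 to 120 N. Pads are 22 mm wide; open, the fingers measure 114 mm over their backs; the gripper's body (76 mm by 85 mm) begins 54 mm behind the grasp point. The pads swing forward as they close: fully open they stand 13 mm farther back than shut.
Start: joints at [1.219, 0.353, 1.633, -0, 1.155, -0.002], TCP at [214.192, 587.154, 253.281] pointing down, gripper open.
Joint ranges: [-2.63, 2.63], [-0.92, 2.1], [0.06, 2.66], [-1.3, 4.44], [0, 2.69], [-3.02, 3.02]. Speed limits (rad/s): [2.22, 2.22, 2.79, 3.14, 3.14, 3.14].

## Interface

Orientations are given as [roll, pitch, yaw] about the fixed x, y, z axes, in that order (R = Rz(yaw) Ry(pitch) Rx(roll)).
In Python, from rig import r, cams gives the robot as it stands.
- The arm moves only by the tool tcp_steps, called after ">>>" by a JSON object that holds its "api" and its "payload". Schema: {"type":"object","properties":{"motion":{"type":"string"},"clamp_n":{"type":"number"},"only":{"type":"string"},"quiet":{"type":"boolean"},"lines":{"type":"string"}},"required":["motion"],"additionalProperties":false}. motion is a string of 1 to 5 rows, parted by a bar, with the numbers parted by spaces; each row has 7 numbers: a rotation vector rx, ry, rz in rad, then dx, dy, dz in mm, then the opening from 0.0 (shut) to 1.0 (fully open); each row shifts and turns the commanded pose from where the row before left it, along the tool's axes as they then stand; what a row does not reach is not made up. A row lasts 1/12 s, in which the tool goes at most 41.7 mm and 0.125 rad, less where a joint would pass 70% of its speed; a pose out of reach is approached as far as the arm can. The fingers move at their own pace and stop on an object; clamp_n is the grip in N (left out, the last holds). Time passes only in rows, so rows that do not move let the fingers close. The tool returns the time, the measured TCP pose, the force, the opening and the grip force at its end. only (a regular expression) keeps the lines of the reply that match it, lines (a string "A,B") keeps lines A to B, and quiet returns only ok. Input that does not fit is refused with a message, and nothing moves.
- r.sense(): the state, without advancing time (a new reading comes with each control period).
- cams.grab_frame(name): name is "scene" or "top" or "wrist"; returns the picture (400x640x3 uint8, red, green, blue); there is no depth.
- cams.camera_params(name): a dict with "fx", "fy", "cx", "cy" (pixels), "dist_coeffs" ([k1, k2, p1, p2, k3] as OpenCV has them; the pictures are not rectified), "rvec" (rotation vector, rad) and "tvec" (3), from world to camera coordinates, as OpenCV has them. Camera axes: x right, y down, z forward; pixel columns grow to the right and rows downward; lengths in mm; the calibration is good to about 2 mm. A picture is of the moment at which its call begins: read the wrist's pose just before it. camera_params takes no time and is no camera call; for the wrist camera it gives the pose at the moment of the call.
- r.sign_off(): hands the job in; it is judged then, once.
The state is a dict: "clock": time; "qpos": joint angles; "qvel": joint speeds; "joint_efforts": joint torques, N m; "eef_pos": TCP position; "tcp_rot": TCP orientation; "contact_force": force on the tool from outside, world axes, zero at the start; "wrist_torque": the same for the moment, N m; "opening": opening from 0.0 (shut) to 1.0 (fully open); "grasp_force": force on a finger pad.
Only numpy, scipy, OpenCV 4.12 (cv2) and the standard library are available. Lean on these libraries where they do the work, as an engineer would, in place of code of your own. Each camera call takes 0.05 s, during which the arm holds its last target. There are 200 camera calls.

## Working session

There is one attempt and no reset: what is moved stays moved. The work goes in short steps, Python scripts to look and compute and a tool call to move; the robot and the scene stay as the last step left them, time stands still between calls to the robot, and variables do not carry over. Pictures are saved under pics/ and viewed, at most 10 in all, crops included, and the job is handed in when it is done.

```bash
ls; mkdir -p pics
```

Run:
```python
from rig import r,cams
import cv2
for n in("scene","top"):
    cv2.imwrite(f"pics/{n}0.png",cv2.cvtColor(cams.grab_frame(n),cv2.COLOR_RGB2BGR)); print(n,cams.camera_params(n))
print(r.sense(),r.nose_length)
```

```text
pics
scene {'fx': 485.08296560973986, 'fy': 485.08296560973986, 'cx': 315.8484964144435, 'cy': 207.48069143288964, 'dist_coeffs': array([-0.05711557,  0.        ,  0.        ,  0.        ,  0.        ]), 'rvec': array([ 2.06184513, -1.29503061,  0.51419802]), 'tvec': array([-62.43329037, 468.11936042, 652.68741958])}
top {'fx': 427.43867080865584, 'fy': 427.43867080865584, 'cx': 314.6799172908631, 'cy': 194.3263941880478, 'dist_coeffs': array([-0.09805429,  0.        ,  0.        ,  0.        ,  0.        ]), 'rvec': array([ 2.23633763, -2.19423179,  0.0724768 ]), 'tvec': array([173.25359716, 552.54847636, 933.88229153])}
{'clock': 0.1, 'qpos': array([ 1.21859672e+00,  3.53583561e-01,  1.63405157e+00, -1.40418846e-05,
        1.15520026e+00, -2.39877843e-03]), 'qvel': array([-0.00072094,  0.00019958, -0.00217914, -0.00072997,  0.00041357,
       -0.00161259]), 'joint_efforts': array([-1.23691614e-03, -6.06351542e+01, -3.42816174e+01, -6.67077597e-05,
        4.01351586e-03, -1.49540062e-05]), 'eef_pos': array([214.06086835, 586.77813697, 252.63732631]), 'tcp_rot': array([-3.14034989e+00,  9.85843859e-06,  2.79179751e+00]), 'contact_force': array([-0.45896144,  0.1429926 , -0.63987515]), 'wrist_torque': array([ 0.01661336, -0.026356  ,  0.00596356]), 'grasp_force': 0.0, 'opening': 1.0015400633715419} 22.0
```

View pics/scene0.png

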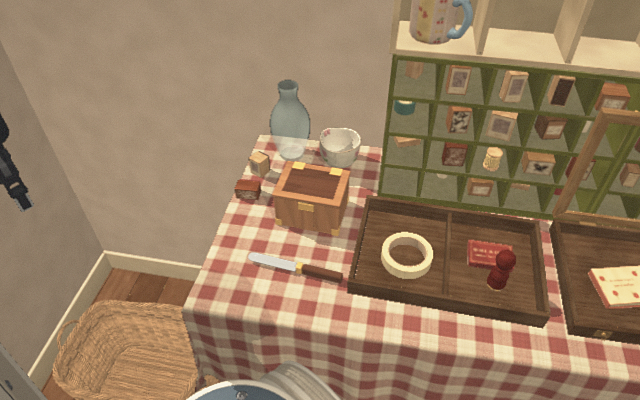

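View pics/top0.png

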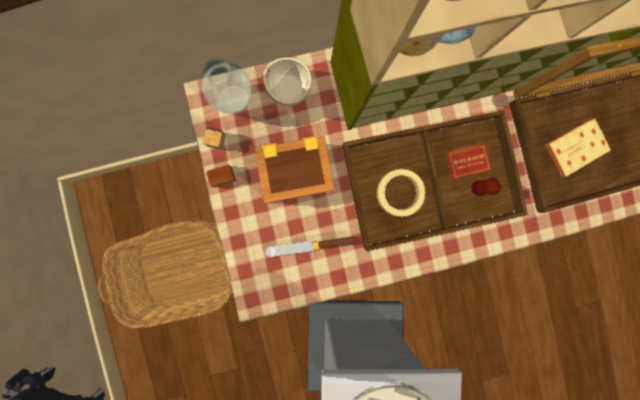

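The scene view shows the case at about (312,197), and the knife from its tip (250,258) to its handle end (342,275). In the top view the case is at (295,168), and the knife runs from its tip (267,251) to about (358,240). I'll enlarge both.

Create h.py:
```python
import numpy as np,cv2
from scipy.spatial.transform import Rotation as R
def und(p,c):
    K=np.array([[c["fx"],0,c["cx"]],[0,c["fy"],c["cy"]],[0,0,1]])
    return cv2.undistortPoints(np.array([[p]],float),K,c["dist_coeffs"])[0,0]
def ray(p,c):
    Rm=R.from_rotvec(c["rvec"]).as_matrix(); d=Rm.T@np.r_[und(p,c),1]
    return -Rm.T@c["tvec"],d/np.linalg.norm(d)
def atz(p,c,z):
    o,d=ray(p,c); return o+d*(z-o[2])/d[2]
def tri(obs):
    A=np.zeros((3,3));b=np.zeros(3)
    for p,c in obs:
        o,d=ray(p,c);M=np.eye(3)-np.outer(d,d);A+=M;b+=M@o
    x=np.linalg.solve(A,b)
    return x,[float(np.linalg.norm(np.cross(x-ray(p,c)[0],ray(p,c)[1]))) for p,c in obs]
def proj(X,c):
    K=np.array([[c["fx"],0,c["cx"]],[0,c["fy"],c["cy"]],[0,0,1]])
    return cv2.projectPoints(np.array(X,float).reshape(-1,3),c["rvec"],c["tvec"],K,c["dist_coeffs"])[0][:,0]
```

Run:
```python
import cv2,numpy as np
a=cv2.imread("pics/scene0.png")[150:290,230:360]
b=cv2.imread("pics/top0.png")[125:265,235:365]
f=lambda i,:cv2.resize(i,None,fx=3,fy=4,interpolation=cv2.INTER_CUBIC)
f=lambda i:cv2.resize(i,None,fx=4,fy=4,interpolation=cv2.INTER_CUBIC)
a,b=f(a)[:,:395*2],f(b)
cv2.imwrite("pics/sc.png",a);cv2.imwrite("pics/tc.png",b)
```

```text
(no output)
```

View pics/sc.png

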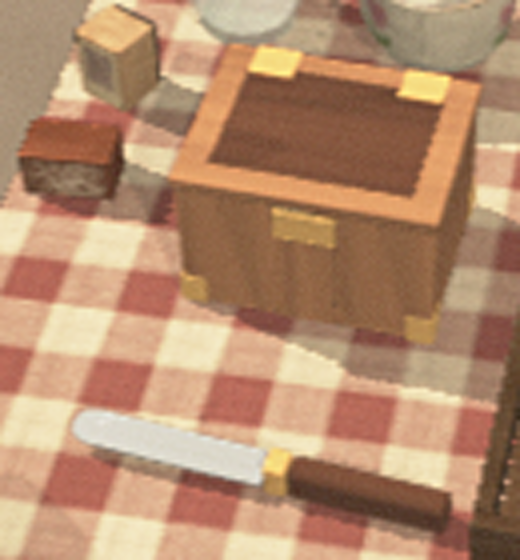

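View pics/tc.png

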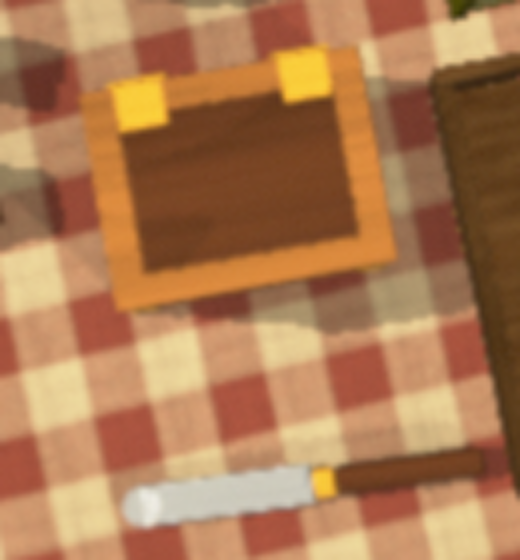

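Crop readings for the lid corners FL/FR/BR/BL: scene (173,178), (441,221), (481,85), (222,45); top (120,308), (396,262), (357,46), (82,97). Knife tip: scene (74,424), top (123,507). Handle end: scene (448,510), top (485,461).

Run:
```python
from h import *
from rig import r,cams
np.set_printoptions(precision=1,suppress=True)
S,T=cams.camera_params("scene"),cams.camera_params("top")
m=lambda p,o:(np.array(p)+.5)/4-.5+o
s=lambda *p:(m(p,(230,150)),S); t=lambda *p:(m(p,(235,125)),T)
for n,a,b in [("FL",(173,178),(120,308)),("FR",(441,221),(396,262)),("BR",(481,85),(357,46)),("BL",(222,45),(82,97)),
 ("tip",(74,424),(123,507)),("bladeend",(267,468),(312,484)),("ferr",(288,474),(335,480)),("end",(448,508),(485,461))]:
    z=93 if n[0] in"FB" else 10
    print(n,*tri([s(*a),t(*b)]),"S@z",atz(*s(*a),z),"T@z",atz(*t(*b),z))
# tray wall corner/edge
print("tray front-left", atz(np.array((366,247)),T,30),"wall",atz(np.array((345,143)),T,30))
```

```text
FL [529.3 286.   92.8] [0.15535646992225274, 0.15535646992221566] S@z [529. 286.  93.] T@z [529.3 285.9  93. ]
FR [555.4 147.4  97.5] [1.1587265953650119, 1.158726595365035] S@z [560.1 148.1  93. ] T@z [555.1 148.1  93. ]
BR [663.6 170.   93.5] [0.380918261315349, 0.38091826131540724] S@z [663.9 170.5  93. ] T@z [663.9 169.6  93. ]
BL [633.3 310.1  94.3] [3.1420300988735073, 3.142030098873764] S@z [633.1 313.7  93. ] T@z [635.  307.5  93. ]
tip [421.6 290.1   8.8] [0.7735679600600924, 0.7735679600602712] S@z [420.5 290.2  10. ] T@z [422.1 289.4  10. ]
bladeend [436.7 186.3  12.7] [0.06945440107861976, 0.06945440107877514] S@z [438.4 187.4  10. ] T@z [436.5 186.2  10. ]
ferr [438.6 174.5  12.3] [0.9248302487394011, 0.9248302487394291] S@z [439.6 176.2  10. ] T@z [438.9 173.6  10. ]
end [450.7  92.7  17. ] [0.6652106641934876, 0.6652106641933885] S@z [455.1  95.2  10. ] T@z [450.6  91.2  10. ]
tray front-left [436.9  71.6  30. ] wall [661.1 120.5  30. ]
```

Add to h.py:
```python
def go(pos,rpy=None):
    "tool-frame shift (now) and rotvec to a target pose"
    from rig import r
    s=r.sense(); A=R.from_euler("xyz",s["tcp_rot"]); 
    d=A.inv().apply(np.array(pos)-s["eef_pos"])
    rv=(A.inv()*R.from_euler("xyz",rpy)).as_rotvec() if rpy is not None else 0
    print("d",np.round(d,1),"rv",np.round(rv,3),"now",np.round(s["eef_pos"],1),np.round(s["tcp_rot"],3),"F",np.round(s["contact_force"],1),"op",round(s["opening"],3),"t",s["clock"])
```

```bash
python3 -c "
from h import *
go((440,164,180),(np.pi,0,1.716))"
```

```text
d [-357.1 -319.7   73. ] rv [-1.000e-03  1.000e-03  1.076e+00] now [214.1 586.8 252.6] [-3.14   0.     2.792] F [-0.5  0.1 -0.6] op 1.002 t 0.1
```

>>> {"api": "tcp_steps", "payload": {"motion": "0 0 0 -29.8 -26.6 6 1 | 0 0 0 -29.8 -26.6 6 1 | 0 0 0 -29.8 -26.6 6 1 | 0 0 0 -29.8 -26.6 6 1"}}

```text
clock: 0.43
eef_pos: [289.9, 444.6, 228.6]
tcp_rot: [-3.141, -0.0, 2.793]
contact_force: [0.2, 0.0, 1.1]
opening: 1.001
grasp_force: 0.0
```

>>> {"api": "tcp_steps", "payload": {"motion": "0 0 0 -29.8 -26.6 6 1 | 0 0 0 -29.8 -26.6 6 1 | 0 0 0 -29.8 -26.6 6 1 | 0 0 0 -29.8 -26.6 6 1"}}

```text
clock: 0.77
eef_pos: [365.6, 303.7, 204.9]
tcp_rot: [-3.141, 0.0, 2.792]
contact_force: [0.3, 0.5, -0.0]
opening: 0.997
grasp_force: 0.0
```

>>> {"api": "tcp_steps", "payload": {"motion": "0 0 0 -29.8 -26.6 6 1 | 0 0 0 -29.8 -26.6 6 1 | 0 0 0 -29.8 -26.6 6 1 | 0 0 0 -29.8 -26.6 6 1"}}

```text
clock: 1.1
eef_pos: [441.1, 162.8, 181.0]
tcp_rot: [3.142, 0.0, 2.792]
contact_force: [-0.4, 0.7, -0.2]
opening: 1.002
grasp_force: 0.0
```

>>> {"api": "tcp_steps", "payload": {"motion": "0 0 0.12 0 0 0 1 | 0 0 0.12 0 0 0 1 | 0 0 0.12 0 0 0 1 | 0 0 0.12 0 0 0 1 | 0 0 0.12 0 0 0 1"}}

```text
clock: 1.52
eef_pos: [440.6, 164.4, 181.0]
tcp_rot: [-3.141, -0.0, 2.185]
contact_force: [0.2, -0.0, 0.5]
opening: 1.001
grasp_force: 0.0
```

>>> {"api": "tcp_steps", "payload": {"motion": "0 0 0.12 0 0 0 1 | 0 0 0.12 0 0 0 1 | 0 0 0.12 0 0 0 1 | 0 0 0.116 0 0 0 1 | 0 0 0 0 0 0 1"}}

```text
clock: 1.93
eef_pos: [440.5, 164.6, 181.1]
tcp_rot: [-3.141, 0.0, 1.71]
contact_force: [-0.7, 0.8, -0.3]
opening: 0.998
grasp_force: 0.0
```

Run:
```python
from h import *
from rig import r,cams
go((440,164,25),(np.pi,0,1.716))
c=cams.camera_params("wrist"); im=cams.grab_frame("wrist")
np.save("w1.npy",c,allow_pickle=True)
cv2.imwrite("pics/w1.png",cv2.cvtColor(im,cv2.COLOR_RGB2BGR))
for n,p in [("tip",(421.6,290.1,10)),("grip",(440,164,10)),("end",(450.6,92,10))]: print(n,proj(p,c))
```

```text
d [ -0.5  -0.5 156.1] rv [-0.001  0.    -0.006] now [440.5 164.6 181.1] [-3.141  0.     1.71 ] F [-0.7  0.8 -0.3] op 0.998 t 1.9333
tip [[318.66362539  42.61546379]]
grip [[319.59612542 185.1550404 ]]
end [[320.12966894 252.43344842]]
```

View pics/w1.png

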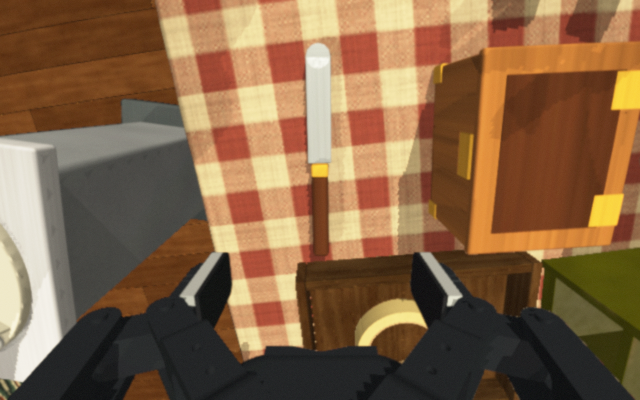

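The wrist view shows the knife tip at (317,43) and the handle end at (320,255), both within about 2 px of prediction. I'll descend and grip.

>>> {"api": "tcp_steps", "payload": {"motion": "0 0 -0.006 -0.3 -0.5 39 1 | 0 0 0 0 0 39 1 | 0 0 0 0 0 39 0.6 | 0 0 0 0 0 28 0.5 | 0 0 0 0 0 10 0.45"}}

```text
clock: 2.4
eef_pos: [437.9, 163.5, 22.9]
tcp_rot: [-3.136, 0.001, 1.726]
contact_force: [-0.5, -0.4, -0.2]
opening: 0.607
grasp_force: 0.0
```

>>> {"api": "tcp_steps", "payload": {"motion": "0 0 0 0 0 0 0.3 | 0 0 0 0 0 0 0.1 | 0 0 0 0 0 0 0 | 0 0 0 0 0 0 0 | 0 0 0 0 0 0 0", "clamp_n": 120}}

```text
clock: 2.82
eef_pos: [441.6, 164.8, 28.0]
tcp_rot: [3.138, -0.001, 1.722]
contact_force: [0.1, -0.3, 6.1]
opening: 0.15
grasp_force: 118.1
```

>>> {"api": "tcp_steps", "payload": {"motion": "0 0 0 0 0 0 0 | 0 0 0 0 0 0 0 | 0 0 0 0 0 0 0 | 0 0 0 0 0 0 0"}}

```text
clock: 3.15
eef_pos: [441.6, 164.8, 28.0]
tcp_rot: [3.139, -0.001, 1.722]
contact_force: [-1.0, -0.1, 10.2]
opening: 0.146
grasp_force: 118.7
```

>>> {"api": "tcp_steps", "payload": {"motion": "0 0 0 0 0 -20 0 | 0 0 0 0 0 -40 0 | 0 0 0 0 0 -40 0 | 0 0 0 0 0 -20 0 | 0 0 0 0 0 0 0"}}

```text
clock: 3.57
eef_pos: [443.3, 165.5, 151.6]
tcp_rot: [3.132, -0.002, 1.722]
contact_force: [1.4, -0.1, -0.4]
opening: 0.153
grasp_force: 117.8
```

Run:
```python
from h import *
from rig import r,cams
s=r.sense(); P=s["eef_pos"]; A=R.from_euler("xyz",s["tcp_rot"])
print(P,s["tcp_rot"],s["contact_force"],s["opening"])
ims=[]
for n in("scene","top","wrist"):
    c=cams.camera_params(n); im=cv2.cvtColor(cams.grab_frame(n),cv2.COLOR_RGB2BGR)
    u=proj(P+A.apply((127.5,0,18)),c)[0]; g=proj(P+A.apply((0,0,18)),c)[0]; e=proj(P+A.apply((-72.5,0,18)),c)[0]
    m=(u+g)/2; x,y=[int(v) for v in m]; x=min(max(x,65),575);y=min(max(y,60),340)
    if n=="wrist": x,y=320,150
    w=65 if n!="wrist" else 130
    k=im[max(0,y-w):y+w,x-w:x+w]; print(n,"crop off",x-w,max(0,y-w),"tip",u,"grip",g,"end",e)
    ims.append(cv2.resize(k,(260,260*k.shape[0]//k.shape[1])))
h=min(i.shape[0] for i in ims); print([i.shape for i in ims])
cv2.imwrite("pics/l1.png",np.hstack([i[:h] for i in ims]))
```

```text
[443.28054308 165.4669417  151.63437767] [ 3.13228302e+00 -1.89495237e-03  1.72221856e+00] [ 1.41791858 -0.08698119 -0.37410697] 0.15305809003424012
scene crop off 208 155 tip [241.33061216 212.83719417] grip [305.71644897 227.57179107] end [344.15736356 236.34625984]
top crop off 226 186 tip [258.53326466 256.44538176] grip [325.02081173 247.45825746] end [362.53716291 242.26987423]
wrist crop off 190 20 tip [326.01011729 -41.34862344] grip [324.86481958 262.59857686] end [324.36158186 376.9079758 ]
[(260, 260, 3), (260, 260, 3), (260, 260, 3)]
```

View pics/l1.png

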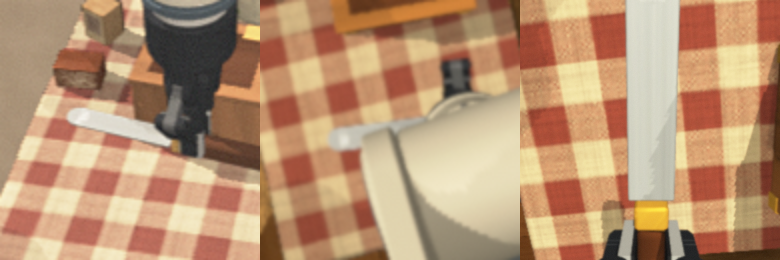

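Scene tip is at (241.5,213), as predicted. Top tip is at about (261,255.5), 2.5 px off. I'll check the blade's tilt from its outline in the wrist view.

Run:
```python
from h import *
from rig import r,cams
s=r.sense(); P=s["eef_pos"]; A=R.from_euler("xyz",s["tcp_rot"])
T,S=cams.camera_params("top"),cams.camera_params("scene")
x,e=tri([((241.5,213),S),((261,255.5),T)]); print("tri tool",A.inv().apply(x-P),e)
c=cams.camera_params("wrist"); im=cams.grab_frame("wrist")
cv2.imwrite("pics/w2.png",cv2.cvtColor(im,cv2.COLOR_RGB2BGR))
hsv=cv2.cvtColor(im,cv2.COLOR_RGB2HSV)
for y in (5,50,100,150,200,210,218,222,226):
    m=np.where(hsv[y,270:380,1]<60)[0]+270
    print(y,m.min() if len(m) else 0,m.max() if len(m) else 0,end=" | ")
print()
for a in(-.05,0,.05):
  for dx in(0,-5):
    B=R.from_euler("y",-a)  # tip towards tool -z (up) for +a
    q=lambda X:proj(P+A.apply(np.array([dx,0,18])+B.apply([X,0,-1.5])*[1,1,1]+[0,0,0]),c)[0]
    print(a,dx,[(round(float(pl[1]),0),round(float(pl[0]),1),round(float(pr[0]),1)) for X in(22.5,40,60,80,100) for pl,pr in [(proj(P+A.apply(np.array([dx,0,18])+B.apply([X,11,-1.5])),c)[0],proj(P+A.apply(np.array([dx,0,18])+B.apply([X,-11,-1.5])),c)[0])]])
```

```text
tri tool [125.46893965   3.77921501  12.47480233] [2.2929922477161164, 2.2929922477160285]
5 295 349 | 50 296 348 | 100 297 347 | 150 297 345 | 200 298 344 | 210 298 343 | 218 299 343 | 222 0 0 | 226 0 0 | 
-0.05 0 [(220.0, 342.7, 296.3), (185.0, 343.6, 295.3), (140.0, 344.8, 294.0), (92.0, 346.0, 292.7), (39.0, 347.2, 291.2)]
-0.05 -5 [(230.0, 342.5, 296.6), (195.0, 343.4, 295.6), (152.0, 344.5, 294.3), (105.0, 345.7, 293.0), (52.0, 347.0, 291.5)]
0 0 [(219.0, 342.5, 296.5), (183.0, 343.3, 295.6), (139.0, 344.3, 294.6), (92.0, 345.2, 293.5), (41.0, 346.2, 292.3)]
0 -5 [(229.0, 342.3, 296.8), (194.0, 343.1, 295.9), (151.0, 344.0, 294.9), (104.0, 345.0, 293.8), (54.0, 346.0, 292.6)]
0.05 0 [(218.0, 342.4, 296.7), (182.0, 343.0, 296.0), (139.0, 343.8, 295.1), (92.0, 344.5, 294.3), (43.0, 345.3, 293.4)]
0.05 -5 [(228.0, 342.2, 296.9), (192.0, 342.8, 296.2), (150.0, 343.5, 295.4), (104.0, 344.3, 294.5), (56.0, 345.1, 293.7)]
```

Run:
```python
from h import *
np.set_printoptions(precision=1,suppress=True)
c=np.load("w1.npy",allow_pickle=True).item()
L,Rr=atz((485,48),c,93),atz((469,252),c,93); print(L,Rr,np.linalg.norm(L-Rr))
for p in[(474,134),(471,178)]: print("plate",atz(p,c,78))
print("proj notch",proj((543.1,217.5,78),c), "lid FL FR",proj([(597-57*.98-72*-.199,228.4-57*.199+72*.98,93),(597-57*.98+72*-.199,228.4-57*.199-72*.98,93)],c))
cx=np.array([np.cos(.2),np.sin(.2),0]);n=np.array([543.1,217.5,81.5])
go(n-157.5*cx+[0,0,70],(np.pi,0,.2))
```

```bash
python3 -c "
import cv2;i=cv2.imread('pics/w1.png')[30:270,420:640];cv2.imwrite('pics/w1c.png',cv2.resize(i,None,fx=2.5,fy=2.5,interpolation=2))"
```

```text
[528.  287.7  93. ] [556.5 149.3  93. ] 141.37915771681693
plate [543.  234.7  78. ]
plate [549.8 202.7  78. ]
proj notch [[467.7 157.4]] lid FL FR [[526.1  55.6]
 [430.2 250.5]]
d [ 29.5 -46.9  -5.8] rv [-0.   0.   1.5] now [439.6 164.1 145.6] [-3.1  0.   1.7] F [ 0.4  0.2 -0.9] op 0.151 t 3.7667
```

View pics/w1c.png

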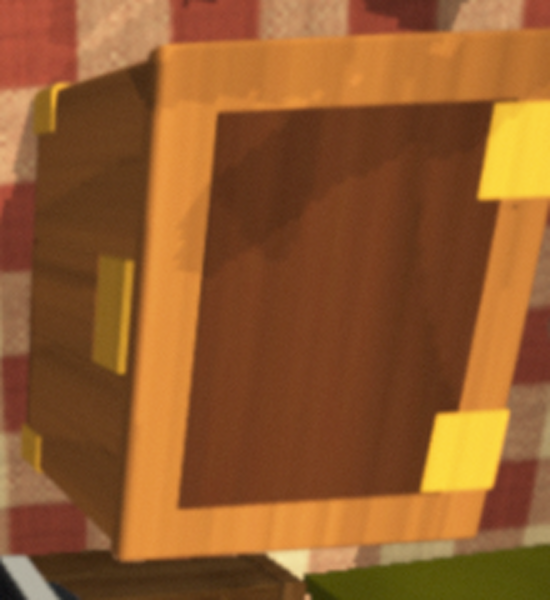

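>>> {"api": "tcp_steps", "payload": {"motion": "0 0 0 14 -23 0 0 | 0 0 0 14 -23 0 0 | 0 0 0.1 0 0 0 0 | 0 0 0.12 0 0 0 0 | 0 0 0.12 0 0 0 0"}}

```text
clock: 4.18
eef_pos: [389.3, 184.9, 144.9]
tcp_rot: [-3.139, 0.002, 1.377]
contact_force: [-0.5, -0.4, -1.4]
opening: 0.15
grasp_force: 117.9
```

>>> {"api": "tcp_steps", "payload": {"motion": "0 0 0.12 0 0 0 0 | 0 0 0.12 0 0 0 0 | 0 0 0.12 0 0 0 0 | 0 0 0.12 0 0 0 0 | 0 0 0.12 0 0 0 0"}}

```text
clock: 4.6
eef_pos: [389.6, 184.7, 144.7]
tcp_rot: [-3.141, 0.003, 0.776]
contact_force: [0.0, 0.2, -2.1]
opening: 0.151
grasp_force: 117.9
```

>>> {"api": "tcp_steps", "payload": {"motion": "0 0 0.12 0 0 0 0 | 0 0 0.12 0 0 0 0 | 0 0 0.12 0 0 0 0 | 0 0 0.12 0 0 0 0 | 0 0 0.11 0 0 0 0"}}

```text
clock: 5.02
eef_pos: [389.6, 184.6, 144.7]
tcp_rot: [3.141, 0.003, 0.186]
contact_force: [-0.4, 0.0, -1.2]
opening: 0.149
grasp_force: 117.9
```

>>> {"api": "tcp_steps", "payload": {"motion": "0 0 0.1 0 0 0 0 | 0 0 0 0 0 20 0 | 0 0 0 0 0 20 0 | 0 0 0 0 0 0 0 | 0 0 0 0 0 0 0"}}

```text
clock: 5.43
eef_pos: [389.1, 184.4, 104.8]
tcp_rot: [3.14, 0.005, 0.092]
contact_force: [0.4, 0.3, -2.1]
opening: 0.147
grasp_force: 117.9
```

Run:
```python
from h import *
cx=np.array([np.cos(.203),np.sin(.203),0]);n=np.array([544.6,218.2,81.5])
go(n-152.5*cx+[0,0,18],(np.pi,0,.203))
```

```text
d [ 6.4 -2.5  5.2] rv [ 0.001  0.005 -0.111] now [389.1 184.4 104.8] [3.14  0.005 0.092] F [ 0.4  0.3 -2.1] op 0.147 t 5.4333
```

>>> {"api": "tcp_steps", "payload": {"motion": "0.001 0.005 -0.111 6.4 -2.5 5.2 0 | 0 0 0 0 0 0 0 | 0 0 0 0 0 0 0 | 0 0 0 0 0 0 0"}}

```text
clock: 5.77
eef_pos: [396.7, 188.2, 101.6]
tcp_rot: [-3.141, -0.005, 0.2]
contact_force: [-0.0, 0.4, -1.9]
opening: 0.149
grasp_force: 118.0
```

Run:
```python
from h import *
from rig import r,cams
s=r.sense();P=s["eef_pos"];A=R.from_euler("xyz",s["tcp_rot"])
cx=np.array([np.cos(.203),np.sin(.203),0]);cy=np.array([-cx[1],cx[0],0]);n=np.array([544.6,218.2,81.5])
go(n-152.5*cx+[0,0,18],(np.pi,0,.203))
ims=[]
for nm,(x,y,w,h) in dict(scene=(235,150,100,75),wrist=(160,0,320,240)).items():
    c=cams.camera_params(nm);im=cv2.cvtColor(cams.grab_frame(nm),cv2.COLOR_RGB2BGR)
    np.save(f"p_{nm}.npy",c)
    pts=dict(tip=P+A.apply((127.5,0,18)),gl=n+17*cy-[0,0,3.5],gr=n-17*cy-[0,0,3.5],FL=n-2*cx+72*cy+[0,0,11.5],FR=n-2*cx-72*cy+[0,0,11.5])
    print(nm,{k:np.round(proj(v,c)[0],1) for k,v in pts.items()})
    ims.append(cv2.resize(im[y:y+h,x:x+w],(400*1,300),interpolation=2))
cv2.imwrite("pics/pre.png",np.hstack(ims))
```

```text
d [-1.6  0.4  2.1] rv [-0.001 -0.005 -0.003] now [396.7 188.2 101.6] [-3.141 -0.005  0.2  ] F [-0.   0.4 -1.9] op 0.149 t 5.7667
scene {'tip': array([302.6, 210.2]), 'gl': array([297.8, 203. ]), 'gr': array([313.6, 205.8]), 'FL': array([271.7, 194.1]), 'FR': array([339.7, 205.9])}
wrist {'tip': array([321.7, -34.3]), 'gl': array([278.4, -94. ]), 'gr': array([364.8, -94.3]), 'FL': array([ 118.5, -108.4]), 'FR': array([ 525.2, -109.9])}
```

View pics/pre.png

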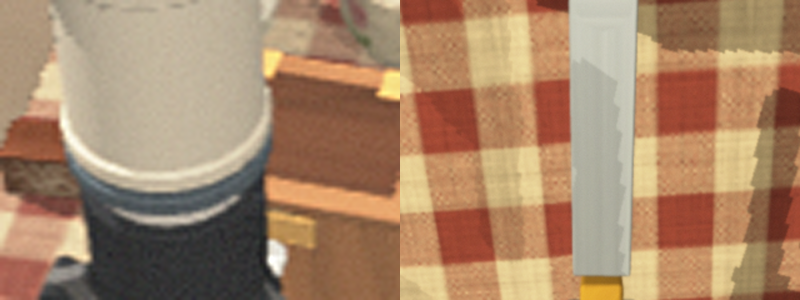

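The scene crop shows the plate's right top corner at (313.7,205) and the blade tip at about (304,211); both match the projections. I'll trim the height, then slide in.

>>> {"api": "tcp_steps", "payload": {"motion": "0 -0.004 -0.003 0 0.4 2.2 0 | 0 0 0 0 0 0 0 | 0 0 0 0 0 0 0 | 0 0 0 0 0 0 0"}}

```text
clock: 6.2
eef_pos: [396.8, 187.8, 98.9]
tcp_rot: [-3.141, -0.001, 0.205]
contact_force: [-0.6, 0.4, -0.7]
opening: 0.149
grasp_force: 118.0
```

Run:
```python
from h import *
from rig import r
s=r.sense();P=s["eef_pos"];A=R.from_euler("xyz",s["tcp_rot"])
cx=np.array([np.cos(.203),np.sin(.203),0]);cy=np.array([-cx[1],cx[0],0]);n=np.array([544.6,218.2,81.5])
t=P+A.apply((127.5,0,18))-n; print(t@cx,t@cy,t[2],s["tcp_rot"])
```

```text
-23.36469429057753 0.32166579069727863 -0.47347121294066596 [-3.14088530e+00 -9.93493337e-04  2.05405268e-01]
```

>>> {"api": "tcp_steps", "payload": {"motion": "0 0 0 8 0 -0.4 0 | 0 0 0 8 0 0 0 | 0 0 0 6 0 0 0 | 0 0 0 4 0 0 0 | 0 0 0 0 0 0 0"}}

```text
clock: 6.62
eef_pos: [423.7, 193.5, 99.4]
tcp_rot: [-3.141, -0.002, 0.206]
contact_force: [0.4, -0.5, -1.6]
opening: 0.148
grasp_force: 118.0
```

>>> {"api": "tcp_steps", "payload": {"motion": "0 0 0 4 0 0 0 | 0 0 0 4 0 0 0 | 0 0 0 0 0 0 0"}}

```text
clock: 6.87
eef_pos: [430.9, 195.0, 99.4]
tcp_rot: [-3.141, -0.002, 0.206]
contact_force: [-0.6, 0.1, -1.5]
opening: 0.152
grasp_force: 118.0
```

Create chk.py:
```python
from h import *
from rig import r
s=r.sense();P=s["eef_pos"];A=R.from_euler("xyz",s["tcp_rot"])
cx=np.array([np.cos(.203),np.sin(.203),0]);cy=np.array([-cx[1],cx[0],0]);n=np.array([544.6,218.2,81.5])
t=P+A.apply((127.5,0,18))-n; g=P+A.apply((0,0,18))-n
F=s["contact_force"]
print("tip x,y,z",np.round([t@cx,t@cy,t[2]],1),"grip",np.round([g@cx,g@cy,g[2]],1),"F",np.round([F@cx,F@cy,F[2]],1),"M",np.round(s["wrist_torque"],2),"pitch",round(-s["tcp_rot"][1],3),"t",round(s["clock"],1))
```

```bash
python3 chk.py
```

```text
tip x,y,z [11.5  0.6  0.1] grip [-1.16e+02  2.00e-01 -1.00e-01] F [-0.6  0.2 -1.5] M [0.02 0.   0.05] pitch 0.002 t 6.9
```

>>> {"api": "tcp_steps", "payload": {"motion": "0 0 0 7 0 0 0 | 0 0 0 7 0 0 0 | 0 0 0 7 0 0 0 | 0 0 0 0 0 0 0 | 0 0 0 0 0 0 0"}}

```text
clock: 7.28
eef_pos: [451.2, 199.1, 99.3]
tcp_rot: [-3.141, -0.001, 0.206]
contact_force: [-0.4, -0.4, -0.7]
opening: 0.148
grasp_force: 118.0
```

```bash
python3 chk.py
```

```text
tip x,y,z [32.2  0.5 -0. ] grip [-95.3   0.2  -0.2] F [-0.5 -0.3 -0.7] M [-0.03 -0.05  0.03] pitch 0.001 t 7.3
```

>>> {"api": "tcp_steps", "payload": {"motion": "0 0 0 0 0 2.2 0 | 0 0.08 0 -1.2 0 7.8 0 | 0 0.08 0 -1.2 0 7.8 0 | 0 0 0 0 0 0 0"}}

```text
clock: 7.62
eef_pos: [446.2, 197.7, 80.2]
tcp_rot: [-3.141, -0.161, 0.206]
contact_force: [-0.4, -1.3, 3.4]
opening: 0.151
grasp_force: 120.6
```

```bash
python3 chk.py
```

```text
tip x,y,z [28.3  0.2  1.4] grip [-97.6  -0.2 -19.1] F [-0.7 -1.2  3.4] M [-0.   -0.38 -0.01] pitch 0.161 t 7.6
```

>>> {"api": "tcp_steps", "payload": {"motion": "0 0.08 0 -1.2 0 7.8 0 | 0 0 0 0 0 0 0 | 0 0 0 0 0 0 0"}}

```text
clock: 7.87
eef_pos: [447.8, 198.2, 73.4]
tcp_rot: [3.141, -0.236, 0.207]
contact_force: [-3.2, -0.4, 2.5]
opening: 0.149
grasp_force: 120.5
```

```bash
python3 chk.py
```

```text
tip x,y,z [29.3  0.3  4.2] grip [-94.6  -0.1 -25.6] F [-3.2  0.2  2.5] M [-0.09  0.19  0.05] pitch 0.236 t 7.9
```

>>> {"api": "tcp_steps", "payload": {"motion": "0 0.08 0 -1.2 0 7.5 0 | 0 0 0 0 0 0 0 | 0 0.08 0 -1.2 0 7.5 0 | 0 0 0 0 0 0 0 | 0 0 0 0 0 0 0"}}

```text
clock: 8.28
eef_pos: [453.6, 193.9, 64.8]
tcp_rot: [3.124, -0.341, 0.204]
contact_force: [-1.6, -3.0, 2.1]
opening: 0.147
grasp_force: 120.5
```

```bash
python3 chk.py
```

```text
tip x,y,z [32.1 -5.5  8.9] grip [-88.1  -5.7 -33.6] F [-2.1 -2.6  2.1] M [-0.26 -0.04 -0.37] pitch 0.341 t 8.3
```

>>> {"api": "tcp_steps", "payload": {"motion": "0 0.06 0 -1.2 0 5.6 0 | 0 0 0 0 0 0 0 | 0 0 0 0 0 0 0 | 0 0 0 0 0 0 0"}}

```text
clock: 8.62
eef_pos: [455.5, 191.9, 63.1]
tcp_rot: [3.116, -0.366, 0.205]
contact_force: [-4.8, 4.2, 0.2]
opening: 0.15
grasp_force: 120.5
```

```bash
python3 chk.py
```

Run:
```python
from h import *
from rig import cams
a=cv2.cvtColor(cams.grab_frame("scene"),cv2.COLOR_RGB2BGR)[130:265,230:370]
b=cv2.cvtColor(cams.grab_frame("wrist"),cv2.COLOR_RGB2BGR)
cv2.imwrite("pics/lev.png",np.hstack([cv2.resize(a,(373,360),interpolation=2),cv2.resize(b,(420,360))]))
```

```text
tip x,y,z [32.9 -8.  10.4] grip [-86.2  -8.2 -35.2] F [-3.9  5.1  0.2] M [0.5  0.62 0.75] pitch 0.366 t 8.6
```

View pics/lev.png

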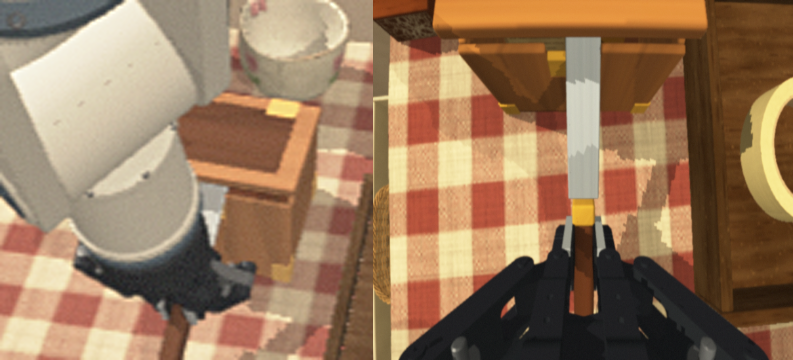

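The wrist view shows the blade in the notch but about 8 mm to the right of its middle, so the arm drifted sideways. I'll check the joints.

```bash
python3 -c "
from rig import r
s=r.sense();print(s['qpos'].round(3),s['joint_efforts'].round(1),s['wrist_torque'])"; python3 chk.py
```

Run:
```python
from h import *
from rig import cams
c=cams.camera_params("wrist")
cx=np.array([np.cos(.203),np.sin(.203),0]);cy=np.array([-cx[1],cx[0],0]);n=np.array([544.6,218.2,81.5])
h=n+110*cx+[0,0,3.5]
k=np.array([640/420,400/360])
for a in(0,.03,.06,.1,.15):
  f=[h-112*(np.cos(a)*cx-np.sin(a)*np.array([0,0,1]))+s*72*cy for s in(1,-1)]
  up=8*(np.sin(a)*cx*-1*-1+np.cos(a)*np.array([0,0,1]))
  print(a,(proj(f,c)/k+[373,0]).round(1).tolist(),(proj([q+up for q in f],c)/k+[373,0]).round(1).tolist())
print("tipaxis")
```

```text
[ 0.473  0.362  2.285 -0.688  0.189  2.502] [ -3.1 -43.6 -18.   -0.2  -0.4   0.5] [0.47694422 0.66031257 0.71782549]
tip x,y,z [32.9 -8.  10.4] grip [-86.2  -8.2 -35.2] F [-3.8  5.6  0.2] M [0.48 0.66 0.72] pitch 0.366 t 8.7
0 [[452.6, 55.0], [686.9, 55.9]] [[444.1, 45.3], [694.0, 46.4]]
0.03 [[449.2, 50.9], [689.7, 51.9]] [[440.2, 40.1], [697.3, 41.4]]
0.06 [[445.6, 46.5], [692.8, 47.6]] [[436.2, 34.4], [700.7, 35.9]]
0.1 [[440.5, 39.7], [697.1, 41.0]] [[430.4, 26.0], [705.5, 27.7]]
0.15 [[433.6, 30.0], [702.8, 31.5]] [[422.7, 13.9], [712.0, 15.9]]
tipaxis
```

Create tg.py:
```python
import sys
from h import *
cx=np.array([np.cos(.203),np.sin(.203),0]);cy=np.array([-cx[1],cx[0],0]);n=np.array([544.6,218.2,81.5])
def tg(tx,tz,p,ty=0):
    "target: tip at (tx,ty,tz) in notch frame, pitch p tip up"
    A=R.from_euler("xyz",(np.pi,-p,.203))
    go(n+tx*cx+ty*cy+[0,0,tz]-A.apply((127.5,0,18)),(np.pi,-p,.203))
tg(*map(float,sys.argv[1:]))
```

```bash
python3 tg.py 33 10.7 0.385
```

```text
d [-0.1 -7.8  2. ] rv [0.025 0.019 0.002] now [455.4 191.9  63.1] [ 3.116 -0.366  0.205] F [-4.8  4.8  0.2] op 0.144 t 8.7167
```

>>> {"api": "tcp_steps", "payload": {"motion": "0.008 0 0 0 -2.6 0.3 0 | 0.008 0 0 0 -2.6 0.3 0 | 0.008 0 0 0 -2.6 0.4 0 | 0 0 0 0 0 0 0"}}

```text
clock: 9.05
eef_pos: [454.1, 198.6, 61.9]
tcp_rot: [3.14, -0.365, 0.201]
contact_force: [-1.4, -5.9, 5.0]
opening: 0.148
grasp_force: 121.0
```

```bash
python3 chk.py
```

```text
tip x,y,z [32.9 -1.2  9.1] grip [-86.2  -1.  -36.4] F [-2.5 -5.5  5. ] M [-0.4  -0.2  -0.63] pitch 0.365 t 9.1
```

>>> {"api": "tcp_steps", "payload": {"motion": "0 0.01 0 0 0 0.5 0 | 0 0.01 0 0 0 0.5 0 | 0 0 0 0 0 0 0 | 0 0 0 0 0 0 0 | 0 0 0 0 0 0 0"}}

```text
clock: 9.47
eef_pos: [454.3, 198.6, 60.8]
tcp_rot: [3.14, -0.386, 0.202]
contact_force: [-1.5, -5.4, 1.8]
opening: 0.145
grasp_force: 120.7
```

```bash
python3 chk.py; python3 -c "
from rig import r
s=r.sense();print(s['qpos'].round(3))"; python3 tg.py 33 10.7 0.385
```

```text
tip x,y,z [32.5 -1.1 10.6] grip [-85.7  -1.  -37.4] F [-2.6 -5.   1.8] M [-0.6   0.03 -0.69] pitch 0.386 t 9.5
[ 0.476  0.368  2.298 -0.787  0.147  2.607]
d [ 0.5 -1.   0. ] rv [ 0.002 -0.001 -0.001] now [454.3 198.6  60.8] [ 3.14  -0.386  0.202] F [-1.5 -5.4  1.8] op 0.145 t 9.4667
```

Run:
```python
from h import *
from rig import r,cams
im=cams.grab_frame("wrist");cv2.imwrite("pics/w3.png",cv2.cvtColor(im,cv2.COLOR_RGB2BGR));c=cams.camera_params("wrist")
hsv=cv2.cvtColor(im,cv2.COLOR_RGB2HSV)
for y in (50,60,80,100,150,200,210,218):
    m=np.where(hsv[y,270:380,1]<60)[0]+270
    print(y,(m.min(),m.max()) if len(m) else 0,end=" | ")
# plate: bright yellow cols either side of blade; lid front corners
for y in range(30,80,6):
    h=hsv[y]; m=np.where((h[:,0]>20)&(h[:,0]<32)&(h[:,1]>150)&(h[:,2]>110))[0]; m=m[(m>220)&(m<420)]
    print("\nY",y,m.tolist()[:2],m.tolist()[-2:],len(m),end="")
cx=np.array([np.cos(.203),np.sin(.203),0]);cy=np.array([-cx[1],cx[0],0]);n=np.array([544.6,218.2,81.5])
print("\nplate pred",proj([n+17*cy-[0,0,3.5],n-17*cy-[0,0,3.5],n+17*cy-[0,0,20],n-17*cy-[0,0,20]],c).round(1).tolist())
```

```text
50 (np.int64(298), np.int64(351)) | 60 (np.int64(299), np.int64(350)) | 80 (np.int64(298), np.int64(349)) | 100 (np.int64(298), np.int64(349)) | 150 (np.int64(299), np.int64(347)) | 200 (np.int64(299), np.int64(344)) | 210 (np.int64(299), np.int64(344)) | 218 (np.int64(299), np.int64(343)) | 
Y 30 [] [] 0
Y 36 [] [] 0
Y 42 [] [] 0
Y 48 [] [] 0
Y 54 [] [] 0
Y 60 [] [] 0
Y 66 [] [] 0
Y 72 [] [] 0
Y 78 [] [] 0
plate pred [[278.5, 63.5], [359.1, 63.4], [283.2, 81.7], [354.8, 81.6]]
```

Run:
```python
import cv2
i=cv2.imread("pics/w3.png")
cv2.imwrite("pics/w3c.png",cv2.resize(i[0:130,60:580],None,fx=1.5,fy=2.5,interpolation=2))
```

```text
(no output)
```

View pics/w3c.png

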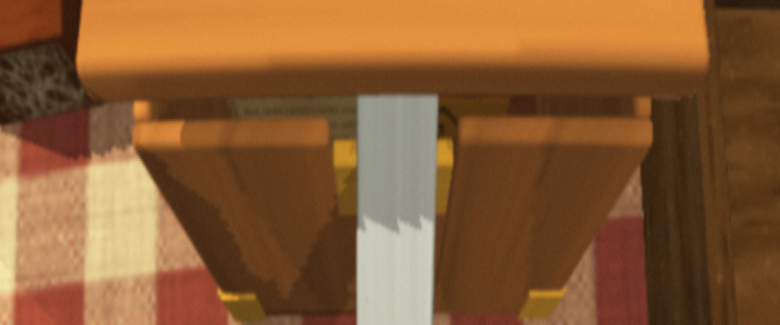

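The lid is clearly levered up: the rim shows below it, and the blade (crop 358–437) lies inside the brass plate (333–455). To make sure of step 1, I'll slide the inclined blade deeper over the brass edge.

>>> {"api": "tcp_steps", "payload": {"motion": "0 0 0 2.5 0 0.3 0 | 0 0 0 2.5 0 0.1 0 | 0 0 0 2.5 0 0.1 0 | 0 0 0 2.5 0 0 0 | 0 0 0 2.5 0 0 0"}}

```text
clock: 9.93
eef_pos: [463.7, 200.5, 64.1]
tcp_rot: [3.139, -0.382, 0.204]
contact_force: [-13.0, -2.3, 2.6]
opening: 0.152
grasp_force: 121.1
```

```bash
python3 chk.py
```

```text
tip x,y,z [42.2 -1.  13.4] grip [-76.1  -1.  -34.1] F [-13.2   0.4   2.6] M [-0.29  1.26 -0.03] pitch 0.382 t 9.9
```

>>> {"api": "tcp_steps", "payload": {"motion": "0 0 0 2.5 0 0 0 | 0 0 0 0 0 0.2 0 | 0 0 0 0 0 0 0 | 0 0 0 0 0 0 0"}}

```text
clock: 10.27
eef_pos: [466.5, 201.2, 65.2]
tcp_rot: [3.139, -0.383, 0.203]
contact_force: [-10.3, -2.8, 5.2]
opening: 0.15
grasp_force: 121.3
```

```bash
python3 chk.py
```

```text
tip x,y,z [45.  -0.9 14.7] grip [-73.2  -0.9 -33. ] F [-10.7  -0.6   5.2] M [-0.37  0.76 -0.2 ] pitch 0.383 t 10.3
```

```bash
python3 tg.py 40 27.5 0.3 -1; python3 -c "
from rig import r
s=r.sense();print(s['qpos'].round(3))"
```

```text
d [  2.1   0.2 -24.3] rv [ 0.002 -0.083  0.   ] now [466.5 201.2  65.2] [ 3.139 -0.383  0.203] F [-10.3  -2.8   5.2] op 0.15 t 10.2667
[ 0.467  0.369  2.27  -0.65   0.165  2.459]
```

>>> {"api": "tcp_steps", "payload": {"motion": "0 -0.02 0 -2 0 -6 0 | 0 -0.02 0 0.5 0 -6 0 | 0 -0.02 0 1 0 -6 0 | 0 -0.02 0 1 0 -6 0 | 0 0 0 0 0 0 0"}}

```text
clock: 10.68
eef_pos: [460.9, 201.7, 89.4]
tcp_rot: [-3.14, -0.306, 0.203]
contact_force: [-2.0, 1.0, -1.9]
opening: 0.146
grasp_force: 120.4
```

```bash
python3 chk.py; python3 tg.py 48 43.5 0.2 -1;python3 -c "
from rig import r
s=r.sense();print(s['qpos'].round(3))"
```

```text
tip x,y,z [41.6  0.7 29.1] grip [-79.9   0.7  -9.3] F [-1.7  1.4 -1.9] M [-0.12  0.68  0.15] pitch 0.306 t 10.7
d [ 13.    1.6 -25.2] rv [-0.002 -0.106  0.   ] now [460.9 201.7  89.4] [-3.14  -0.306  0.203] F [-2.   1.  -1.9] op 0.146 t 10.6833
[ 0.456  0.313  2.222 -0.238  0.318  2.039]
```

>>> {"api": "tcp_steps", "payload": {"motion": "0 -0.026 0 2.8 0.3 -6.5 0 | 0 -0.026 0 2.8 0.3 -6.5 0 | 0 -0.026 0 3 0.3 -6.5 0 | 0 -0.026 0 3 0.3 -6.3 0 | 0 0 0 0 0 0 0"}}

```text
clock: 11.1
eef_pos: [465.9, 201.4, 117.2]
tcp_rot: [-3.14, -0.204, 0.203]
contact_force: [-0.4, 1.0, -2.1]
opening: 0.151
grasp_force: 120.3
```

```bash
python3 chk.py; python3 tg.py 63 60 0.12 -1
```

```text
tip x,y,z [48.  -0.5 43.9] grip [-76.8  -0.5  18.1] F [-0.2  1.1 -2.1] M [0.03 0.44 0.09] pitch 0.204 t 11.1
d [ 19.9   0.4 -23.3] rv [-0.002 -0.084  0.   ] now [465.9 201.4 117.2] [-3.14  -0.204  0.203] F [-0.4  1.  -2.1] op 0.151 t 11.1
```

>>> {"api": "tcp_steps", "payload": {"motion": "0 -0.021 0 4.6 0.1 -6 0 | 0 -0.021 0 4.7 0.1 -6 0 | 0 -0.021 0 4.8 0.1 -6 0 | 0 -0.021 0 5 0.1 -6 0 | 0 0 0 0 0 0 0"}}

```text
clock: 11.52
eef_pos: [480.3, 203.8, 143.7]
tcp_rot: [-3.14, -0.121, 0.203]
contact_force: [-0.4, 1.0, -1.5]
opening: 0.149
grasp_force: 120.4
```

```bash
python3 chk.py; python3 tg.py 82 71 0.08 -1
```

```text
tip x,y,z [62.9 -1.1 59.6] grip [-63.7  -1.1  44.3] F [-0.2  1.1 -1.5] M [ 0.04  0.13 -0.01] pitch 0.121 t 11.5
d [ 21.2  -0.2 -14.1] rv [-0.001 -0.041  0.   ] now [480.3 203.8 143.7] [-3.14  -0.121  0.203] F [-0.4  1.  -1.5] op 0.149 t 11.5167
```

>>> {"api": "tcp_steps", "payload": {"motion": "0 -0.01 0 5.2 0 -4 0 | 0 -0.01 0 5.3 0 -3.8 0 | 0 -0.01 0 5.4 0 -3.5 0 | 0 -0.01 0 5.5 0 -3.2 0"}}

```text
clock: 11.85
eef_pos: [498.1, 207.1, 159.3]
tcp_rot: [-3.141, -0.078, 0.203]
contact_force: [-3.2, -0.3, -2.1]
opening: 0.149
grasp_force: 120.5
```

```bash
python3 chk.py
```

```text
tip x,y,z [80.7 -1.4 69.9] grip [-46.4  -1.5  59.9] F [-3.2  0.3 -2.1] M [-0.07  0.44  0.02] pitch 0.078 t 11.8
```

>>> {"api": "tcp_steps", "payload": {"motion": "0 0 0 3 0 -1 0 | 0 0 0 3 0 -1 0 | 0 0 0 3 0 -1 0 | 0 0 0 3 0 -0.5 0"}}

```text
clock: 12.18
eef_pos: [509.9, 209.5, 164.1]
tcp_rot: [-3.142, -0.079, 0.203]
contact_force: [-1.7, 0.8, -2.9]
opening: 0.149
grasp_force: 120.4
```

```bash
python3 chk.py; python3 tg.py 104 77 0.07 -1
```

```text
tip x,y,z [92.8 -1.5 74.7] grip [-34.3  -1.6  64.6] F [-1.5  1.2 -2.9] M [0.01 0.52 0.05] pitch 0.079 t 12.2
d [11.5 -0.6 -2.5] rv [-0.    -0.009  0.   ] now [509.9 209.5 164.1] [-3.142 -0.079  0.203] F [-1.7  0.8 -2.9] op 0.149 t 12.1833
```

>>> {"api": "tcp_steps", "payload": {"motion": "0 0 0 4 0 -1 0 | 0 0 0 4 0 -1 0 | 0 0 0 4 0 -0.5 0 | 0 0 0 3 0 0 0 | 0 0 0 0 0 0 0"}}

```text
clock: 12.6
eef_pos: [525.4, 212.6, 168.2]
tcp_rot: [-3.141, -0.081, 0.203]
contact_force: [-0.1, 0.4, -1.4]
opening: 0.141
grasp_force: 120.4
```

```bash
python3 chk.py
```

Run:
```python
from h import *
from rig import cams
cx=np.array([np.cos(.203),np.sin(.203),0]);cy=np.array([-cx[1],cx[0],0]);n=np.array([544.6,218.2,81.5]);h=n+110*cx+[0,0,3.5]
for nm in("top","scene"):
    c=cams.camera_params(nm); cv2.imwrite(f"pics/o_{nm}.png",cv2.cvtColor(cams.grab_frame(nm),cv2.COLOR_RGB2BGR))
    for a in(0,1.2,1.5,1.7): print(nm,a,proj([h+112*(-np.cos(a)*cx+np.sin(a)*np.array([0,0,1]))+s*72*cy for s in(1,-1)],c).round(0).tolist())
```

```text
tip x,y,z [108.6  -1.6  79. ] grip [-18.5  -1.6  68.7] F [-0.1  0.4 -1.4] M [-0.07  0.12 -0.03] pitch 0.081 t 12.6
top 0 [[264.0, 202.0], [334.0, 189.0]]
top 1.2 [[251.0, 162.0], [331.0, 147.0]]
top 1.5 [[248.0, 143.0], [327.0, 129.0]]
top 1.7 [[245.0, 131.0], [325.0, 117.0]]
scene 0 [[272.0, 197.0], [340.0, 209.0]]
scene 1.2 [[279.0, 136.0], [349.0, 147.0]]
scene 1.5 [[284.0, 124.0], [352.0, 134.0]]
scene 1.7 [[287.0, 118.0], [354.0, 128.0]]
```

>>> {"api": "tcp_steps", "payload": {"motion": "0 0 0 -10 0 0 0 | 0 0 0 -30 0 0 0 | 0 0 0 -38 0 0 0 | 0 0 0 -38 0 0 0 | 0 0 0 -34 0 0 0"}}

```text
clock: 13.12
eef_pos: [375.2, 181.3, 155.6]
tcp_rot: [3.142, -0.079, 0.203]
contact_force: [-0.0, 1.0, -1.2]
opening: 0.149
grasp_force: 120.5
```

>>> {"api": "tcp_steps", "payload": {"motion": "0 -0.08 0 0 0 0 0 | 0 0 0 0 0 0 0 | 0 0 0 0 0 0 0"}}

```text
clock: 13.37
eef_pos: [379.1, 182.7, 156.7]
tcp_rot: [-3.141, -0.003, 0.203]
contact_force: [0.2, 0.7, -1.5]
opening: 0.144
grasp_force: 120.5
```

```bash
python3 chk.py
```

Run:
```python
from h import *
from rig import cams
for nm in("top","scene"):
    im=cv2.cvtColor(cams.grab_frame(nm),cv2.COLOR_RGB2BGR); cv2.imwrite(f"pics/q_{nm}.png",im)
    d=cv2.absdiff(im,cv2.imread(f"pics/{nm}0.png")).max(2)>35
    for x in range(245,356,9):
        y=np.where(d[90:215,x])[0]+90; print(nm,x,y[:3],y[-1:],len(y))
go((440,164,140),(np.pi,0,1.716))
```

```text
tip x,y,z [-41.7  -1.4  57.6] grip [-169.2   -1.4   57.2] F [ 0.4  0.7 -1.5] M [-0.05 -0.12 -0.01] pitch 0.003 t 13.4
top 245 [] [] 0
top 254 [135 136 137] [146] 12
top 263 [133 134 135] [198] 47
top 272 [132 136 137] [201] 58
top 281 [130 135 136] [199] 60
top 290 [128 129 130] [197] 64
top 299 [128 129 131] [195] 40
top 308 [127 129 130] [194] 41
top 317 [124 125 126] [207] 50
top 326 [126 127 128] [206] 35
top 335 [204 205] [205] 2
top 344 [201 202 203] [203] 3
top 353 [] [] 0
scene 245 [ 90 110 111] [214] 63
scene 254 [109 110 111] [214] 84
scene 263 [111 112 113] [214] 84
scene 272 [107 110 111] [214] 80
scene 281 [92 93 94] [214] 79
scene 290 [96 97 98] [214] 88
scene 299 [90 91 93] [214] 74
scene 308 [104 105 108] [213] 56
scene 317 [125 126 127] [204] 42
scene 326 [126 127 128] [205] 46
scene 335 [127 128 129] [207] 64
scene 344 [128 129 130] [184] 55
scene 353 [130 202] [202] 2
d [55.6 30.6 16.8] rv [ 0.002 -0.003 -1.513] now [379.4 182.7 156.6] [-3.141e+00 -3.000e-03  2.030e-01] F [-0.2 -0.5 -0.9] op 0.149 t 13.4667
```

The image differences put the lid's edge at about 1.5 rad (top rows 126–135, scene rows 125–130). Next I'll rotate back and lay the knife at its old place.

>>> {"api": "tcp_steps", "payload": {"motion": "0 0 -0.11 0 0 0 0 | 0 0 -0.12 0 0 0 0 | 0 0 -0.12 0 0 0 0 | 0 0 -0.12 0 0 0 0 | 0 0 -0.12 0 0 0 0", "quiet": true}}

```text
ok
```

>>> {"api": "tcp_steps", "payload": {"motion": "0 0 -0.12 0 0 0 0 | 0 0 -0.12 0 0 0 0 | 0 0 -0.12 0 0 0 0 | 0 0 -0.12 0 0 0 0 | 0 0 -0.12 0 0 0 0", "quiet": true}}

```text
ok
```

>>> {"api": "tcp_steps", "payload": {"motion": "0 0 -0.12 0 0 0 0 | 0 0 -0.12 0 0 0 0 | 0 0 -0.08 0 0 0 0 | 0 0 0 0 0 0 0 | 0 0 0 0 0 0 0"}}

```text
clock: 14.72
eef_pos: [378.6, 182.4, 156.2]
tcp_rot: [3.141, -0.0, 1.71]
contact_force: [-0.4, 0.6, -1.1]
opening: 0.147
grasp_force: 120.5
```

```bash
python3 -c "
from h import *
go((440,164,60),(np.pi,0,1.716))"
```

```text
d [-26.8  58.1  96.2] rv [ 0.001 -0.    -0.006] now [378.6 182.4 156.2] [ 3.141 -0.     1.71 ] F [-0.4  0.6 -1.1] op 0.147 t 14.7167
```

>>> {"api": "tcp_steps", "payload": {"motion": "0 0 0 -9 19.4 32 0 | 0 0 0 -9 19.4 32 0 | 0 0 0 -9 19.4 32 0 | 0 0 0 0 0 0 0 | 0 0 0 0 0 0 0"}}

```text
clock: 15.13
eef_pos: [438.9, 163.0, 58.0]
tcp_rot: [-3.137, 0.001, 1.709]
contact_force: [0.2, 0.3, -0.4]
opening: 0.149
grasp_force: 120.5
```

>>> {"api": "tcp_steps", "payload": {"motion": "0 0 0 0 0 20 0 | 0 0 0 0 0 8 0 | 0 0 0 0 0 2 0 | 0 0 0 0 0 0 0 | 0 0 0 0 0 0 0"}}

```text
clock: 15.55
eef_pos: [439.6, 164.1, 31.1]
tcp_rot: [3.141, -0.0, 1.713]
contact_force: [-0.4, 0.3, -1.5]
opening: 0.15
grasp_force: 120.5
```

```bash
python3 -c "
from h import *
go((440,164,28),(np.pi,0,1.716))"
```

```text
d [-0.2  0.4  3.1] rv [ 0.001 -0.    -0.003] now [439.6 164.1  31.1] [ 3.141 -0.     1.713] F [-0.4  0.3 -1.5] op 0.15 t 15.55
```

>>> {"api": "tcp_steps", "payload": {"motion": "0 0 0 0 0 1.5 0 | 0 0 0 0 0 1 0 | 0 0 0 0 0 0 0 | 0 0 0 0 0 0 0", "clamp_n": 20}}

```text
clock: 15.88
eef_pos: [439.6, 163.9, 28.0]
tcp_rot: [3.141, -0.0, 1.713]
contact_force: [-0.7, 0.2, 4.9]
opening: 0.148
grasp_force: 121.0
```

>>> {"api": "tcp_steps", "payload": {"motion": "0 0 0 0 0 0 0.2 | 0 0 0 0 0 0 0.3 | 0 0 0 0 0 0 0.45 | 0 0 0 0 0 0 0.5 | 0 0 0 0 0 0 0.5"}}

```text
clock: 16.3
eef_pos: [439.3, 163.7, 27.5]
tcp_rot: [-3.141, 0.0, 1.713]
contact_force: [-0.5, -0.1, -0.4]
opening: 0.503
grasp_force: 0.0
```

>>> {"api": "tcp_steps", "payload": {"motion": "0 0 0 0 0 -10 0.5 | 0 0 0 0 0 -25 0.5 | 0 0 0 0 0 -40 0.5 | 0 0 0 0 0 -40 0.5 | 0 0 0 0 0 -40 0.5"}}

```text
clock: 16.72
eef_pos: [438.8, 163.5, 184.8]
tcp_rot: [-3.14, 0.0, 1.713]
contact_force: [0.6, 0.1, -0.3]
opening: 0.502
grasp_force: 0.0
```

>>> {"api": "tcp_steps", "payload": {"motion": "0 0 0 0 0 0 0.5 | 0 0 0 0 0 0 0.5 | 0 0 0 0 0 0 0.5 | 0 0 0 0 0 0 0.5 | 0 0 0 0 0 0 0.5"}}

```text
clock: 17.13
eef_pos: [438.5, 163.4, 181.3]
tcp_rot: [-3.138, 0.001, 1.713]
contact_force: [0.8, 1.0, 0.4]
opening: 0.501
grasp_force: 0.0
```

Run:
```python
from h import *
from rig import cams
i0=cv2.imread("pics/w1.png")
im=cv2.cvtColor(cams.grab_frame("wrist"),cv2.COLOR_RGB2BGR);cv2.imwrite("pics/end.png",im);c=cams.camera_params("wrist")
h=cv2.cvtColor(im,cv2.COLOR_BGR2HSV)
m=((h[:,:,1]<50)&(h[:,:,2]>110)).astype(np.uint8)[:230,270:380]
n,l,s,ce=cv2.connectedComponentsWithStats(m);k=1+s[1:,4].argmax();x,y,w,hh,a=s[k];print("blade bbox",x+270,y,w,hh,a)
print("tip@10",atz((x+270+w/2,y),c,10),"bladeend@10",atz((x+270+w/2,y+hh),c,11.5))
# lid via scene/top
for nm in("top","scene"):
    im=cv2.cvtColor(cams.grab_frame(nm),cv2.COLOR_RGB2BGR)
    d=cv2.absdiff(im,cv2.imread(f"pics/q_{nm}.png")).max(2)>35
    print(nm,"changed near lid since q:",d[100:160,310:345].sum())
go((440,164,25))
```

```text
blade bbox 311 43 25 120 2766
tip@10 [423.04759008 289.03723408  10.        ] bladeend@10 [438.17858161 185.13170434  11.5       ]
top changed near lid since q: 0
scene changed near lid since q: 700
d [  0.3   1.6 156.6] rv 0 now [438.9 163.6 181.6] [-3.139  0.     1.713] F [-0.6  0.7 -0.4] op 0.5 t 17.2833
```

```bash
python3 -c "
from rig import r
print(r.sign_off())"
```

```text
the job is handed in; nothing more can be done
None
```

I handed the job in at 17 s of the 59 s allowed. The lid is levered up and stands open at about 1.5 rad, and the knife lies flat at its old place clear of the case. The verdict isn't shown, and step 1's contact forces were inferred from the wrist readings and pictures.

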